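# Seat the incubator's probe and hold its sprung lid at the vent setting

## Task

Air the small incubator while its temperature is watched: take the black-handled probe out of the parking stand and stand it, steel end down, fully home in the round well on the incubator's ledge, and let go of it. Then use the bar handle to lift the incubator's sprung lid until the tab on the lid's side is level with the tab of the set-pointer beside it, and finish while still holding the lid steady there: it drops shut if let go. Leave the set-pointer, the glass rod in the stand and everything else as they are.

Things in the scene. Friction and masses are not known exactly. Their poses are not given: they have to be found in the camera images.
- probe_grip (a point): Middle of the probe's black cylindrical handle (18 mm diameter, 66 mm long), the place to grip. The probe is 130 mm long and 60 g; z runs along it toward the handle's end. It stands upright and loose in one of the stand's two holes (40 mm deep, 12 mm wide, 60 mm apart), its steel end down; the stand is a fixed grey block 50 x 120 x 50 mm high. The handle's top end is 33 mm above this point.
- probe_tip (a point): Lower end of the probe's steel shaft (10 mm diameter, 64 mm long), 97 mm below probe_grip along the probe.
- rod_middle (a point): Middle of the plain clear glass rod, 10 mm diameter and 130 mm long, standing in the stand's other hole. It stays there.
- well (a point): Centre of the mouth of the probe well: a round blind hole, 14 mm wide and 45 mm deep with a small chamfer, straight down into the flat top (78 mm above the worktop) of the ledge at the right of the incubator. The incubator is a fixed white instrument 180 mm deep and 300 mm wide; the point's x points to its back, y to its left, z up; it may be turned by up to 0.2 rad.
- lid_handle (a point): Middle of the lid's steel bar handle, a round bar 12 mm thick and 100 mm long lying level along the lid's y axis on two end posts, its centre 36 mm above the lid's top face. It turns with the lid; at the start (lid shut) it is 146 mm above the worktop. A round bar can turn between gripper pads.
- lid_hinge (a point): Point on the lid's hinge axis, behind the handle; the axis is this point's y. Turns with the lid; in its frame the handle lies at x -150 mm, y 0, z +48 mm. The lid is 178 mm deep, 196 mm wide and hinged at the back of the chamber; its front edge rises.
- lid_tab (a point): Middle of the small dark tab on the right side edge of the lid, 135 mm from the hinge axis.
- pointer_tab (a point): Middle of the like tab at the end of the steel set-pointer, which turns on the same hinge axis just right of the lid, at the same 135 mm radius. When the lid stands at the pointer's angle the two tabs are side by side, 17 mm apart (centre to centre) and level.
- lid (a joint): Lid angle in rad, 0 shut, growing as it opens, up to 1.3. A spring and its weight pull it shut: about 5 to 9 N upward at the handle holds it.
- set_pointer (a joint): Angle of the set-pointer in rad on the same zero as the lid: where the lid is to be held, 0.3 to 0.65. Held by friction; not to be moved.
Not all that is in view belongs to the job. What is meant by the part that bears probe_grip is not blue or turquoise, and is the larger of those in its own colour.

How it is judged (in metres and radians):
On the way, in this order (a step that is already met when the one before it is completed fails the run):
1. the probe stands fully home in the well and is let go, the lid still shut (z of probe_tip in the frame of well below -0.038 m and horizontal distance between probe_tip and well below 0.008 m and angle between probe_grip's own z axis and vertical below 0.2 rad and contact force between probe and the arm below 0.1 N and contact force between probe and the fingers below 0.1 N and value of joint lid below 0.1 rad), for 0.2 s.
2. the lid is held level with the set-pointer (angle between the x axis of lid_tab and the x axis of pointer_tab, either way round below 0.07 rad and contact force between lid and the fingers above 1.5 N), for 0.5 s.
At the end, for the whole second after the job is handed in: The fingers hold the lid still within 0.07 rad (4 degrees) of the set-pointer; the probe stands free in the well, its tip at least 38 mm deep and within 8 mm of the axis; the set-pointer has moved under 6 mm and the glass rod under 15 mm (all of step 2 and velocity of joint lid between -0.1 and 0.1 rad/s and contact force between lid and probe below 0.1 N and contact force between lid and glass_rod below 0.1 N and z of probe_tip in the frame of well below -0.038 m and horizontal distance between probe_tip and well below 0.008 m and angle between probe_grip's own z axis and vertical below 0.2 rad and contact force between probe and the fingers below 0.1 N and distance of pointer_tab from where it was at the start of the episode below 0.006 m and distance of rod_middle from where it was at the start of the episode below 0.015 m); the arm keeps its last pose, push and grip.
It fails at once if the set-pointer is moved (distance of pointer_tab from where it was at the start of the episode above 0.01 m).
It fails at once if the glass rod is taken or knocked (distance of rod_middle from where it was at the start of the episode above 0.03 m).
It fails at once if a bystander is pushed about (distance of any of timer, dropper, petri, can from where it was at the start of the episode above 0.03 m).
It also fails if it takes over 48 s, if anything falls off the work surface, if the arm or the gripper's body presses on something with over 40 N, if the wrist force passes 120 N, or if a joint passes its speed limit or range.

## Robot

A 6-joint arm with a two-finger parallel gripper is mounted at the origin on a cart in front of the work surface, level with it; the furniture and walls round the work are solid. World frame = base frame: x ahead of the robot, y to its left, z up, the work surface at z = 0. Lengths are in m, angles in degrees, forces in N, time in s.
With the tool pointing down it reaches from about 0.25 to 0.725 m from the base axis. Payload 9.7 kg.
Tool frame: the origin (TCP) lies at the very end of the fingers, on their centre line; the grasp point (between the pads) lies 19 mm behind it; z points along the fingers, y is the line along which they close (so a half turn about z gives the same grasp; the last joint's range is limited). The gripper opens to 85 mm and grips with 20 to 120 N. Pads are 22 mm wide; open, the fingers measure 114 mm over their backs; the gripper's body (76 mm by 85 mm) begins 54 mm behind the grasp point. The pads swing forward as they close: fully open they stand 13 mm farther back than shut.
Start: joints at [69.729, 4.979, 10.078, 95.1, 0, 90], TCP at [0.191, 0.516, 0.231] pointing down, gripper open.
Joint ranges: [-179.16, 179.16], [-48.56, 103.87], [-65.8, 70.77], [-126.05, 130.52], [-82.76, 87.17], [-180, 180]. Speed limits (degrees/s): [127.2, 127.2, 147.25, 180, 180, 180].

## Interface

Orientations are given as a 3x3 rotation matrix whose columns are the frame's x, y, z axes.
In Python, from workcell import env gives the robot as it stands.
- The arm moves only by the shell command python3 -m jog 'ROWS' [FORCE]. ROWS is JSON, a list of rows, each a list of 3 entries, a list of its own where there are three numbers: the turn, a rotation vector about the tool's x, y, z in rad, then the shift along the tool's x, y, z in cm, then the gripper command: -1 is shut, 1 is fully open, values between are in proportion. In form: [[[rx, ry, rz], [dx, dy, dz], gripper], ...]. A call has exactly 5 rows; each row shifts and turns the commanded pose from where the row before left it, along the tool's axes as they then stand; what a row does not reach is not made up. A row lasts 1/12 s, in which the tool goes at most 41.7 mm and 7.16 degrees, less where a joint would pass 70% of its speed; a pose out of reach is approached as far as the arm can. A call with a gripper value outside its range is refused whole. The fingers move at their own pace and stop on an object; FORCE is the grip in N (left out, the last holds). Time passes only in rows, so rows that do not move let the fingers close, or fill a call up. It gives the time, the measured TCP pose, the force, the opening and the grip force at its end, in the units of the state.
- env.get_obs(): the state, without advancing time (a new reading comes with each control period).
- env.capture(name): name is "side" or "top" or "wrist"; returns a dict with "color" (480x640x3 uint8, red, green, blue), "range_z" (480x640 float32, m along the optical axis (not along the pixel's ray), 0 where there is no reading), "camera_matrix" (3x3 intrinsics, pixels), "k1" (the pictures are not rectified: a ray, as slopes to the right and down, at radius r is drawn at 1 + k1 r^2 times it, then the intrinsics apply), "world_to_cam" (4x4, takes a point from world to camera coordinates); the wrist camera has in their place "tool_from_camera" (4x4, takes a point from camera to tool coordinates, whose origin is the TCP and whose axes are the flange's). Camera axes: x right, y up, looking along -z (the intrinsics and any distortion apply to the point x, -y, -z); pixel columns grow to the right and rows downward; lengths in m; the calibration is good to about 2 mm. A picture is of the moment at which its call begins: read the wrist's pose just before it.
- env.sign_off(): hands the job in; it is judged then, once.
The state is a dict: "t": time; "q": joint angles; "joint_vel": joint speeds; "tau": joint torques, N m; "eef_pos": TCP position; "orientation": TCP orientation; "ft_force": force on the tool from outside, world axes, zero at the start; "torque": the same for the moment, N m; "grip_width": finger opening in m; "grasp_force": force on a finger pad.
Only numpy, scipy, OpenCV 4.12 (cv2) and the standard library are available. Lean on these libraries where they do the work, as an engineer would, in place of code of your own. Each camera call takes 0.05 s, during which the arm holds its last target. There are 200 camera calls.

## Working session

There is one attempt and no reset: what is moved stays moved. The work goes in short steps, Python scripts to look and compute and a shell command to move; the robot and the scene stay as the last step left them, time stands still between calls to the robot, and variables do not carry over. Pictures are saved under pics/ and viewed, at most 10 in all, crops included, and the job is handed in when it is done.

```bash
ls; mkdir -p pics
cat > h.py <<'E'
import numpy as np, cv2
from workcell import env
def cap(n):
    o=env.get_obs(); c=env.capture(n)
    if n=="wrist":
        T=np.eye(4);T[:3,:3]=np.array(o["orientation"]);T[:3,3]=o["eef_pos"]
        c["c2w"]=T@np.array(c["tool_from_camera"])
    else: c["c2w"]=np.linalg.inv(np.array(c["world_to_cam"]))
    return c
def cloud(c):
    """HxWx3 world points (nan where no range)"""
    K=np.array(c["camera_matrix"]);z=c["range_z"];h,w=z.shape
    u,v=np.meshgrid(np.arange(w),np.arange(h))
    D=np.array([c["k1"],0,0,0,0],float)
    p=cv2.undistortPoints(np.stack([u,v],-1).reshape(-1,1,2).astype(float),K,D).reshape(h,w,2)
    P=np.stack([p[...,0]*z,-p[...,1]*z,-z],-1); P[z<=0]=np.nan
    return P@c["c2w"][:3,:3].T+c["c2w"][:3,3]
def save(c,f): cv2.imwrite(f,c["color"][...,::-1])
E
python3 - <<'E'
from h import *
import pickle
o=env.get_obs();print({k:np.round(v,3).tolist() for k,v in o.items()})
d={}
for n in("side","top","wrist"):
    d[n]=cap(n);save(d[n],f"pics/{n}0.png");print(n,d[n]["c2w"].round(3).tolist(),d[n]["k1"],d[n]["camera_matrix"])
pickle.dump(d,open("d0.pkl","wb"))
E
```

```text
pics
{'t': 0.0, 'q': [69.729, 5.009, 10.033, 95.101, 0.001, 90.0], 'joint_vel': [-0.076, 0.002, -0.053, 0.123, -0.088, 0.037], 'tau': [-0.002, -52.038, 46.482, 0.016, -0.0, -0.0], 'eef_pos': [0.19, 0.516, 0.231], 'orientation': [[-0.938, 0.346, -0.0], [0.346, 0.938, -0.001], [0.0, -0.001, -1.0]], 'ft_force': [-0.755, -0.052, 0.276], 'torque': [-0.012, -0.013, 0.037], 'grasp_force': 0.0, 'grip_width': 0.085}
side [[-0.921, 0.259, -0.292, 0.264], [-0.39, -0.574, 0.72, 0.485], [0.019, 0.777, 0.629, 0.672], [0.0, 0.0, 0.0, 1.0]] -0.021300368613767016 [[573.35208794   0.         329.70355015]
 [  0.         573.35208794 235.88574619]
 [  0.           0.           1.        ]]
top [[0.01, 0.987, -0.16, 0.36], [-1.0, 0.011, 0.007, -0.117], [0.009, 0.16, 0.987, 1.001], [0.0, 0.0, 0.0, 1.0]] 0.0199667644806165 [[485.88581718   0.         319.57025693]
 [  0.         485.88581718 241.23929067]
 [  0.           0.           1.        ]]
wrist [[0.345, -0.902, -0.26, 0.125], [0.938, 0.332, 0.096, 0.54], [-0.0, -0.277, 0.961, 0.373], [0.0, 0.0, 0.0, 1.0]] -0.025419799104150004 [[404.81093648   0.         316.75686154]
 [  0.         404.81093648 241.16879323]
 [  0.           0.           1.        ]]
```

View pics/side0.png

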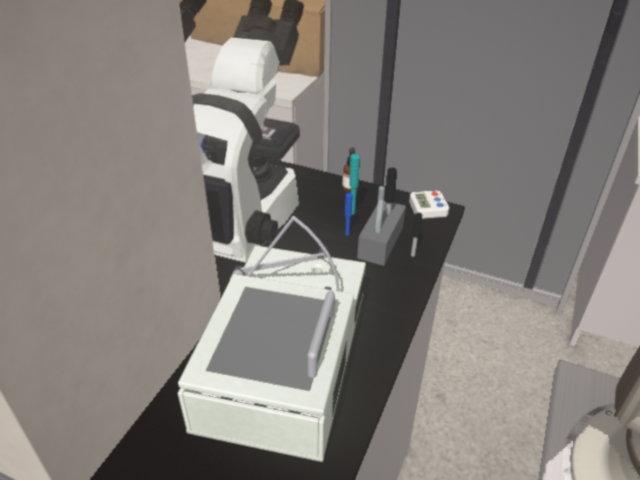

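View pics/top0.png

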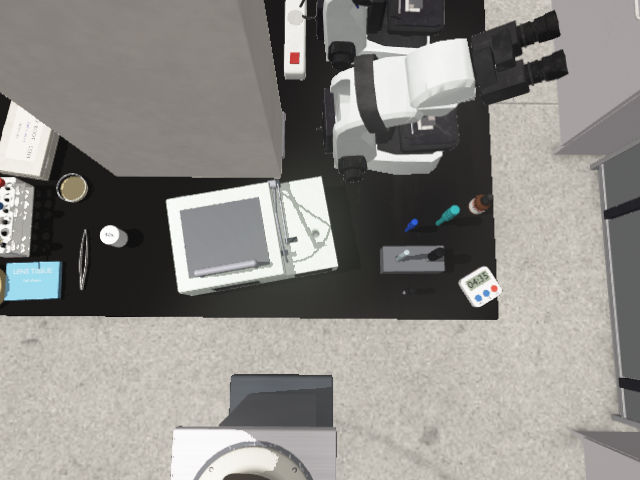

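The side view shows the incubator (185–365, 250–455), the stand at (382,235) with the glass rod (380,205) and the black-handled probe (391,185). A smaller black look-alike is at (417,230). In the top view the stand is at (412,258), with the probe at (435,253) and the well near (316,233). Next I'll zoom in and compute positions.

Run:
```python
from h import *
import pickle
d=pickle.load(open("d0.pkl","rb"))
a=cv2.resize(d["side"]["color"][150:300,220:460],None,fx=3.3,fy=3.3,interpolation=2)
b=cv2.resize(d["top"]["color"][170:310,260:500],None,fx=3.3,fy=3.3,interpolation=2)
cv2.imwrite("pics/z1.png",a[...,::-1]);cv2.imwrite("pics/z2.png",b[...,::-1])
S=cloud(d["side"]);T=cloud(d["top"])
for n,P,pts in(("side",S,[(391,172),(391,180),(391,190),(389,205),(380,190),(379,215),(417,218),(414,250),(340,285),(337,270),(320,267),(330,295),(312,372),(294,220),(275,340)]),("top",T,[(435,254),(440,251),(403,256),(404,292),(316,233),(330,210),(260,264),(196,272),(240,230),(290,238),(420,265)])):
    for u,v in pts: print(n,(u,v),P[v,u].round(3))
```

```text
side (391, 172) [ 0.484 -0.33   0.138]
side (391, 180) [ 0.482 -0.331  0.122]
side (391, 190) [ 0.481 -0.332  0.101]
side (389, 205) [ 0.482 -0.334  0.066]
side (380, 190) [ 0.484 -0.273  0.136]
side (379, 215) [ 0.482 -0.274  0.084]
side (417, 218) [ 0.42  -0.292  0.085]
side (414, 250) [ 0.418 -0.296  0.011]
side (340, 285) [ 0.481 -0.095  0.076]
side (337, 270) [ 0.498 -0.124  0.077]
side (320, 267) [ 0.526 -0.124  0.072]
side (330, 295) [0.458 0.    0.151]
side (312, 372) [0.44  0.097 0.119]
side (294, 220) [ 0.658 -0.3    0.   ]
side (275, 340) [0.507 0.064 0.109]
top (435, 254) [ 0.479 -0.33   0.141]
top (440, 251) [ 0.485 -0.34   0.14 ]
top (403, 256) [ 0.477 -0.277  0.12 ]
top (404, 292) [ 0.418 -0.295  0.023]
top (316, 233) [ 0.533 -0.117  0.04 ]
top (330, 210) [ 0.589 -0.146  0.   ]
top (260, 264) [ 0.461 -0.015  0.11 ]
top (196, 272) [0.441 0.091 0.152]
top (240, 230) [0.524 0.024 0.11 ]
top (290, 238) [ 0.502 -0.072  0.155]
top (420, 265) [ 0.469 -0.323  0.049]
```

View pics/z1.png

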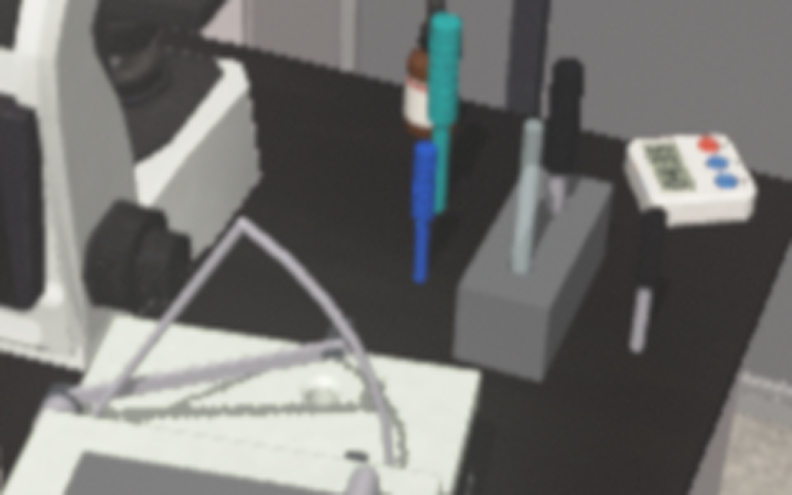

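View pics/z2.png

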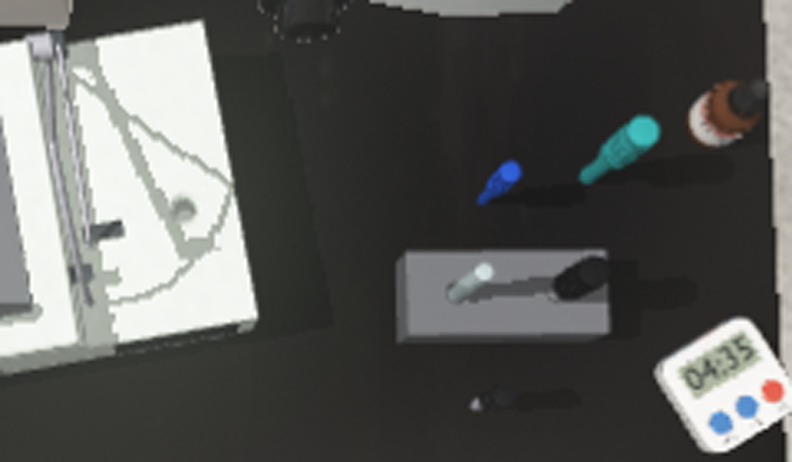

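The zooms show the lid tab at top-image pixel (284,252), the pointer tab at (292,240) and the well at (315.5,233). The pointer and its sector wire stand just left of the well.

```bash
cat >> h.py <<'E'
def ray(c,u,v,z):
    """world point at height z seen at pixel u,v"""
    p=cv2.undistortPoints(np.array([[[u,v]]],float),np.array(c["camera_matrix"]),np.array([c["k1"],0,0,0,0],float)).ravel()
    d=c["c2w"][:3,:3]@[p[0],-p[1],-1]; o=c["c2w"][:3,3]
    return o+d*(z-o[2])/d[2]
E
python3 - <<'E'
from h import *
import pickle
d=pickle.load(open("d0.pkl","rb"))
for n in("side","top"):
    c=d[n];P=cloud(c).reshape(-1,3);C=c["color"].reshape(-1,3).astype(int)
    def sel(lo,hi,m=None):
        k=np.all((P>lo)&(P<hi),1)
        if m is not None:k&=m
        return P[k]
    dark=C.max(1)<70
    q=sel([.44,-.38,.085],[.53,-.30,.16],dark);print(n,"probe handle",len(q),q.mean(0).round(4),q.min(0).round(3),q.max(0).round(3))
    q=sel([.44,-.38,.134],[.53,-.30,.16],dark);print(n,"cap",len(q),q.mean(0).round(4))
    q=sel([.44,-.30,.07],[.53,-.25,.16]);print(n,"rod",len(q),q.mean(0).round(4),q[:,2].max())
    q=sel([.40,-.02,.13],[.5,.13,.165]);m=q.mean(0);u=np.linalg.svd(q-m)[2][0];t=(q-m)@u
    print(n,"handle",len(q),m.round(4),u.round(3),(m+u*t.min()).round(3),(m+u*t.max()).round(3),np.percentile(q[:,2],[50,98]).round(3))
    # pointer structure right of lid, above 0.085
    q=sel([.4,-.16,.115],[.72,-.03,.35]);print(n,"pointer",len(q),q.min(0).round(3),q.max(0).round(3))
c=d["top"];print("well top",ray(c,315.5,233,.078)); c=d["side"];print("well side",ray(c,220+322/3.3,150+390/3.3,.078))
# ledge edges in top
P=cloud(d["top"]);
for v in(200,220,240,260):
    r=P[v];k=[u for u in range(300,360) if r[u,2]>.06 and r[u,2]<.09];print(v,k[-1],r[k[-1]].round(3))
# tabs
for n,pts in(("top",[(292,240),(284,252),(291,239),(293,240),(285,252)]),("side",[(220+335/3.3,150+350/3.3),(220+355/3.3,150+457/3.3)])):
    Q=cloud(d[n])
    for u,v in pts:
        u,v=int(round(u)),int(round(v));print(n,u,v,d[n]["color"][v-1:v+2,u-1:u+2].max(2).tolist(),Q[v-1:v+2,u-1:u+2].reshape(-1,3).round(3)[::2].tolist())
E
```

```text
side probe handle 276 [ 0.4829 -0.3321  0.1143] [ 0.476 -0.343  0.085] [ 0.494 -0.326  0.141]
side cap 48 [ 0.4835 -0.3343  0.138 ]
side rod 202 [ 0.483  -0.2748  0.108 ] 0.14098099573420897
side handle 769 [0.4488 0.0535 0.148 ] [-0.181  0.983 -0.041] [ 0.46  -0.009  0.151] [0.44  0.1   0.146] [0.15  0.152]
side pointer 2910 [ 0.471 -0.16   0.115] [ 0.72 -0.03  0.35]
top probe handle 151 [ 0.4807 -0.3361  0.1255] [ 0.474 -0.348  0.085] [ 0.49  -0.33   0.144]
top cap 80 [ 0.4822 -0.3383  0.1399]
top rod 64 [ 0.4801 -0.2773  0.1184] 0.1447840979535021
top handle 434 [0.4492 0.0404 0.1504] [-0.187  0.982  0.011] [ 0.459 -0.013  0.15 ] [0.439 0.096 0.151] [0.151 0.155]
top pointer 1745 [ 0.469 -0.16   0.115] [ 0.72 -0.03  0.35]
well top [ 0.52587427 -0.11631923  0.078     ]
well side [ 0.52607495 -0.11414092  0.078     ]
200 325 [ 0.591 -0.134  0.079]
220 329 [ 0.552 -0.142  0.079]
240 332 [ 0.512 -0.148  0.08 ]
260 336 [ 0.474 -0.156  0.08 ]
top 292 240 [[98, 82, 81], [83, 81, 87], [80, 81, 111]] [[0.501, -0.073, 0.156], [0.501, -0.077, 0.155], [0.498, -0.075, 0.158], [0.497, -0.074, 0
[... 421 characters left out ...]
81, 87, 105], [81, 111, 127]] [[0.501, -0.075, 0.152], [0.5, -0.079, 0.158], [0.499, -0.077, 0.156], [0.497, -0.075, 0.158], [0.497, -0.079, 0.157]]
top 285 252 [[123, 106, 109], [134, 110, 110], [139, 113, 113]] [[0.479, -0.061, 0.155], [0.487, -0.062, 0.101], [0.478, -0.063, 0.151], [0.477, -0.061, 0.146], [0.483, -0.062, 0.102]]
side 322 256 [[143, 142, 145], [112, 112, 122], [109, 108, 118]] [[0.499, -0.063, 0.155], [0.496, -0.063, 0.156], [0.496, -0.06, 0.156], [0.498, -0.06, 0.154], [0.496, -0.065, 0.151]]
side 328 288 [[132, 136, 145], [120, 114, 115], [162, 148, 136]] [[0.488, -0.061, 0.1], [0.485, -0.061, 0.101], [0.485, -0.058, 0.101], [0.484, -0.05, 0.107], [0.483, -0.056, 0.102]]
```

Run:
```python
from h import *
import pickle
d=pickle.load(open("d0.pkl","rb"))
H=np.array([.597,.0705,.098]);a=.185;R=np.array([[np.cos(a),np.sin(a),0],[-np.sin(a),np.cos(a),0],[0,0,1]])
for n in("side","top"):
    c=d[n];P=cloud(c).reshape(-1,3);L=(P-H)@R.T
    print(n)
    for lo in np.arange(-.18,.10,.02):
        k=(L[:,0]>lo)&(L[:,0]<lo+.02)&(L[:,1]<-.105)&(L[:,1]>-.145)&(L[:,2]>-.005)&(L[:,2]<.3)
        q=L[k]
        if len(q):print(lo.round(2),len(q),"y",np.percentile(q[:,1],[2,50,98]).round(3),"z",np.percentile(q[:,2],[0,10,50,90,100]).round(3))
    # decoys
    for nm,b in(("blue",[.5,.6,-.34,-.26]),("turq",[.5,.62,-.40,-.32]),("blk",[.4,.44,-.33,-.27])):
        C=c["color"].reshape(-1,3).astype(int)
        k=(P[:,0]>b[0])&(P[:,0]<b[1])&(P[:,1]>b[2])&(P[:,1]<b[3])&(P[:,2]>.015)&(P[:,2]<.25)
        if k.any():print(nm,k.sum(),P[k].min(0).round(3),P[k].max(0).round(3))
```

```text
side
-0.16 22 y [-0.108 -0.105 -0.105] z [0.002 0.009 0.028 0.043 0.048]
-0.14 88 y [-0.131 -0.109 -0.105] z [0.001 0.003 0.057 0.075 0.087]
-0.12 126 y [-0.127 -0.112 -0.105] z [0.044 0.048 0.055 0.098 0.11 ]
-0.1 100 y [-0.115 -0.112 -0.105] z [0.033 0.038 0.044 0.115 0.122]
-0.08 100 y [-0.115 -0.112 -0.105] z [0.026 0.03  0.036 0.093 0.115]
-0.06 89 y [-0.114 -0.112 -0.105] z [0.017 0.022 0.027 0.055 0.078]
-0.04 72 y [-0.114 -0.112 -0.105] z [0.008 0.012 0.019 0.038 0.051]
-0.02 83 y [-0.115 -0.112 -0.105] z [-0.003  0.003  0.007  0.014  0.017]
-0.0 34 y [-0.116 -0.111 -0.105] z [0.003 0.005 0.007 0.009 0.01 ]
0.02 22 y [-0.117 -0.116 -0.112] z [0.249 0.259 0.276 0.293 0.296]
0.04 1210 y [-0.119 -0.111 -0.105] z [-0.005  0.037  0.172  0.278  0.3  ]
blue 330 [ 0.5   -0.34   0.016] [ 0.555 -0.261  0.092]
turq 431 [ 0.5   -0.38   0.016] [ 0.575 -0.32   0.131]
blk 234 [ 0.413 -0.304  0.015] [ 0.426 -0.287  0.094]
top
-0.16 26 y [-0.109 -0.107 -0.105] z [0.005 0.009 0.036 0.051 0.057]
-0.14 103 y [-0.133 -0.113 -0.105] z [0.003 0.009 0.06  0.084 0.094]
-0.12 68 y [-0.131 -0.109 -0.10
[... 269 characters left out ...]
106] z [0.014 0.017 0.022 0.039 0.046]
-0.02 55 y [-0.118 -0.112 -0.106] z [-0.005  0.002  0.008  0.014  0.017]
-0.0 23 y [-0.118 -0.111 -0.105] z [0.003 0.005 0.007 0.009 0.01 ]
0.02 312 y [-0.121 -0.117 -0.11 ] z [-0.001  0.034  0.157  0.243  0.299]
0.04 702 y [-0.125 -0.114 -0.105] z [-0.004  0.059  0.21   0.286  0.3  ]
0.06 243 y [-0.129 -0.127 -0.125] z [-0.004  0.044  0.195  0.283  0.298]
0.08 233 y [-0.132 -0.131 -0.129] z [-0.001  0.047  0.186  0.278  0.3  ]
0.1 234 y [-0.136 -0.134 -0.132] z [0.001 0.054 0.191 0.28  0.296]
blue 240 [ 0.5   -0.34   0.021] [ 0.553 -0.26   0.095]
turq 287 [ 0.501 -0.38   0.015] [ 0.571 -0.321  0.134]
blk 69 [ 0.411 -0.304  0.021] [ 0.423 -0.291  0.095]
```

```bash
python3 -m jog '[[[0,0,-0.124],[0,0,-3.5],1],[[0,0,-0.124],[0,0,-3.5],1],[[0,0,-0.124],[0,0,-3],1],[[0,0,-0.124],[0,0,0],1],[[0,0,-0.124],[0,0,0],1]]' 40 && python3 -m jog '[[[0,0,-0.124],[0,0,0],1],[[0,0,-0.124],[0,0,0],1],[[0,0,-0.124],[0,0,0],1],[[0,0,-0.124],[0,0,0],1],[[0,0,-0.124],[0,0,0],1]]' && python3 -m jog '[[[0,0,-0.124],[0,0,0],1],[[0,0,-0.124],[0,0,0],1],[[0,0,-0.124],[0,0,0],1],[[0,0,-0.124],[0,0,0],1],[[0,0,-0.124],[0,0,0],1]]' && python3 -m jog '[[[0,0,-0.124],[0,0,0],1],[[0,0,-0.124],[0,0,0],1],[[0,0,0],[0,0,0],1],[[0,0,0],[0,0,0],1],[[0,0,0],[0,0,0],1]]'
cat >> h.py <<'E'
def rel(x,y,z):
    """shift in tool axes (cm) from the measured TCP to world x,y,z"""
    o=env.get_obs();R=np.array(o["orientation"]);print("tcp",np.round(o["eef_pos"],4),"xang",np.degrees(np.arctan2(R[1,0],R[0,0])).round(1),"z",R[:,2].round(3),"q",np.round(o["q"],1),"f",np.round(o["ft_force"],1),"w",round(float(o["grip_width"]),4),"t",round(float(o["t"]),2))
    print("shift cm",(100*R.T@(np.array([x,y,z])-o["eef_pos"])).round(2))
E
python3 -c "
from h import *
rel(.4825,-.339,.331)"
```

```text
t: 0.57
eef_pos: [0.1908, 0.5165, 0.3332]
orientation: [[-0.963, -0.269, 0.001], [-0.269, 0.963, 0.003], [-0.002, 0.003, -1.0]]
ft_force: [0.7, 0.5, -0.4]
grip_width: 0.0854
grasp_force: 0.0
t: 0.98
eef_pos: [0.1906, 0.5159, 0.331]
orientation: [[-0.628, -0.779, -0.0], [-0.779, 0.628, -0.001], [0.001, -0.0, -1.0]]
ft_force: [0.0, -0.3, -1.0]
grip_width: 0.0852
grasp_force: 0.0
t: 1.4
eef_pos: [0.1905, 0.5159, 0.331]
orientation: [[-0.058, -0.998, -0.0], [-0.998, 0.058, -0.001], [0.001, 0.0, -1.0]]
ft_force: [0.0, -0.4, 1.3]
grip_width: 0.0854
grasp_force: 0.0
t: 1.82
eef_pos: [0.1906, 0.5159, 0.3311]
orientation: [[0.178, -0.984, -0.0], [-0.984, -0.178, -0.0], [0.0, 0.0, -1.0]]
ft_force: [-0.9, 0.2, -0.3]
grip_width: 0.0857
grasp_force: 0.0
tcp [0.1906 0.5159 0.3311] xang -79.7 z [-0. -0. -1.] q [ 69.7   8.8  25.7 106.9   0.  -30.5] f [-0.9  0.2 -0.3] w 0.0857 t 1.82
shift cm [ 8.933e+01 -1.349e+01  3.000e-02]
```

```bash
A='x'; python3 -m jog '[[[0,0,0],[3.573,-0.54,0],1],[[0,0,0],[3.573,-0.54,0],1],[[0,0,0],[3.573,-0.54,0],1],[[0,0,0],[3.573,-0.54,0],1],[[0,0,0],[3.573,-0.54,0],1]]' >/dev/null && python3 -m jog '[[[0,0,0],[3.573,-0.54,0],1],[[0,0,0],[3.573,-0.54,0],1],[[0,0,0],[3.573,-0.54,0],1],[[0,0,0],[3.573,-0.54,0],1],[[0,0,0],[3.573,-0.54,0],1]]' >/dev/null && python3 -m jog '[[[0,0,0],[3.573,-0.54,0],1],[[0,0,0],[3.573,-0.54,0],1],[[0,0,0],[3.573,-0.54,0],1],[[0,0,0],[3.573,-0.54,0],1],[[0,0,0],[3.573,-0.54,0],1]]' >/dev/null && python3 -m jog '[[[0,0,0],[3.573,-0.54,0],1],[[0,0,0],[3.573,-0.54,0],1],[[0,0,0],[3.573,-0.54,0],1],[[0,0,0],[3.573,-0.54,0],1],[[0,0,0],[3.573,-0.54,0],1]]' >/dev/null && python3 -m jog '[[[0,0,0],[3.573,-0.54,0],1],[[0,0,0],[3.573,-0.54,0],1],[[0,0,0],[3.573,-0.54,0],1],[[0,0,0],[3.573,-0.54,0],1],[[0,0,0],[3.573,-0.54,0],1]]' >/dev/null
python3 - <<'E'
from h import *
import pickle
rel(.4825,-.339,.22)
c=cap("wrist");save(c,"pics/w1.png");pickle.dump(c,open("w1.pkl","wb"))
P=cloud(c).reshape(-1,3);C=c["color"].reshape(-1,3).astype(int)
k=np.all((P>[.45,-.38,.13])&(P<[.52,-.31,.16]),1);print(k.sum(),P[k].mean(0).round(4),P[k].min(0).round(3),P[k].max(0).round(3))
k=np.all((P>[.45,-.31,.13])&(P<[.52,-.25,.16]),1);print("rod",k.sum(),P[k].mean(0).round(4) if k.any() else 0)
E
```

```text
tcp [ 0.4864 -0.3396  0.3311] xang -79.7 z [ 0. -0. -1.] q [ -34.9   15.3   33.4  108.1    0.  -135.2] f [ 0.6 -0.   1.2] w 0.0855 t 3.9
shift cm [-0.12  0.37 11.11]
366 [ 0.4842 -0.3394  0.1391] [ 0.475 -0.347  0.13 ] [ 0.493 -0.33   0.142]
rod 126 [ 0.4831 -0.2798  0.1381]
```

View pics/w1.png

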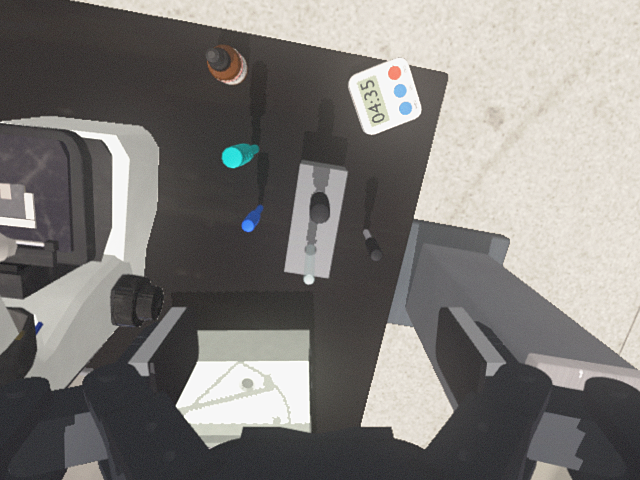

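The wrist view shows the probe cap at (319,207), the rod at (309,280) and the well at (248,383). The probe fix agrees with the earlier one to within 2 mm. I'll partly close the fingers to clear the neighbours, then descend.

```bash
python3 -m jog '[[[0,0,0],[-0.1,0.22,0],0.1],[[0,0,0],[0,0,2.35],0.1],[[0,0,0],[0,0,2.35],0.1],[[0,0,0],[0,0,2.35],0.1],[[0,0,0],[0,0,2.35],0.1]]' 40 && python3 -m jog '[[[0,0,0],[0,0,2.35],0.1],[[0,0,0],[0,0,2.35],0.1],[[0,0,0],[0,0,0],0.1],[[0,0,0],[0,0,0],0.1],[[0,0,0],[0,0,0],0.1]]'
python3 - <<'E'
from h import *
import pickle
rel(.484,-.339,.096)
c=pickle.load(open("w1.pkl","rb"));print("well",ray(c,248,383,.078))
c=cap("side");P=cloud(c).reshape(-1,3)
save(c,"pics/s1.png")
E
```

```text
t: 4.37
eef_pos: [0.4835, -0.3364, 0.2368]
orientation: [[0.18, -0.984, 0.001], [-0.984, -0.18, -0.0], [0.001, -0.001, -1.0]]
ft_force: [0.7, -0.4, 0.9]
grip_width: 0.0469
grasp_force: 0.0
t: 4.78
eef_pos: [0.4841, -0.3369, 0.1923]
orientation: [[0.182, -0.983, 0.002], [-0.983, -0.182, -0.001], [0.001, -0.001, -1.0]]
ft_force: [0.0, -0.2, 0.3]
grip_width: 0.0469
grasp_force: 0.0
tcp [ 0.4841 -0.3369  0.1923] xang -79.5 z [ 0.002 -0.001 -1.   ] q [ -34.8    9.7   11.    91.1    0.  -135.3] f [ 0.  -0.2  0.3] w 0.0469 t 4.78
shift cm [0.19 0.06 9.63]
well [ 0.52522325 -0.11784015  0.078     ]
```

```bash
python3 -m jog '[[[0,0,0],[0.19,0.06,1.93],0.1],[[0,0,0],[0,0,1.93],0.1],[[0,0,0],[0,0,1.93],0.1],[[0,0,0],[0,0,1.93],0.1],[[0,0,0],[0,0,1.93],0.1]]' >/dev/null; python3 -m jog '[[[0,0,0],[0,0,0],-1],[[0,0,0],[0,0,0],-1],[[0,0,0],[0,0,0],-1],[[0,0,0],[0,0,0],-1],[[0,0,0],[0,0,0],-1]]' 40
python3 -c "
from h import *
rel(.484,-.339,.096)"
```

```text
t: 5.67
eef_pos: [0.4843, -0.3396, 0.0956]
orientation: [[0.182, -0.983, 0.002], [-0.983, -0.182, -0.001], [0.002, -0.002, -1.0]]
ft_force: [-0.7, 0.8, 4.5]
grip_width: 0.0169
grasp_force: 39.4
tcp [ 0.4843 -0.3396  0.0956] xang -79.5 z [ 0.002 -0.001 -1.   ] q [ -35.    10.     0.6   80.5   -0.  -135.5] f [-0.7  0.8  4.5] w 0.0169 t 5.67
shift cm [-0.06  0.02 -0.04]
```

```bash
python3 -m jog '[[[0,0,0],[0,0,-3.3],-1],[[0,0,0],[0,0,-3.3],-1],[[0,0,0],[0,0,-3.3],-1],[[0,0,0],[0,0,-3.3],-1],[[0,0,0],[0,0,-3.3],-1]]' >/dev/null; python3 -m jog '[[[0,0,0],[0,0,0],-1],[[0,0,0],[0,0,0],-1],[[0,0,0],[-3.0,-1.1,0],-1],[[0,0,0],[-3.0,-1.1,0],-1],[[0,0,0],[-3.0,-1.1,0],-1]]' >/dev/null; python3 -m jog '[[[0,0,0],[-3.0,-1.1,0],-1],[[0,0,0],[-3.0,-1.1,0],-1],[[0,0,0],[-3.0,-1.1,0],-1],[[0,0,0],[-3.0,-1.1,0],-1],[[0,0,0],[0,0,0],-1]]'
python3 - <<'E'
from h import *
rel(.5255,-.1165,.18)
c=cap("side");save(c,"pics/s2.png");print(c["color"][200:300,280:420].shape)
cv2.imwrite("pics/s2z.png",cv2.resize(c["color"][150:320,250:450],None,fx=3.5,fy=3.5,interpolation=2)[...,::-1])
E
```

```text
t: 6.92
eef_pos: [0.5212, -0.1142, 0.2579]
orientation: [[0.186, -0.983, -0.001], [-0.983, -0.186, 0.002], [-0.002, 0.001, -1.0]]
ft_force: [-0.4, -0.5, -1.4]
grip_width: 0.0168
grasp_force: 39.6
tcp [ 0.5212 -0.1142  0.2579] xang -79.3 z [-0.001  0.002 -1.   ] q [-1.240e+01  3.500e+00  1.150e+01  9.810e+01  1.000e-01 -1.131e+02] f [-0.4 -0.5 -1.4] w 0.0168 t 6.92
shift cm [ 0.32 -0.38  7.79]
(100, 140, 3)
```

View pics/s2z.png

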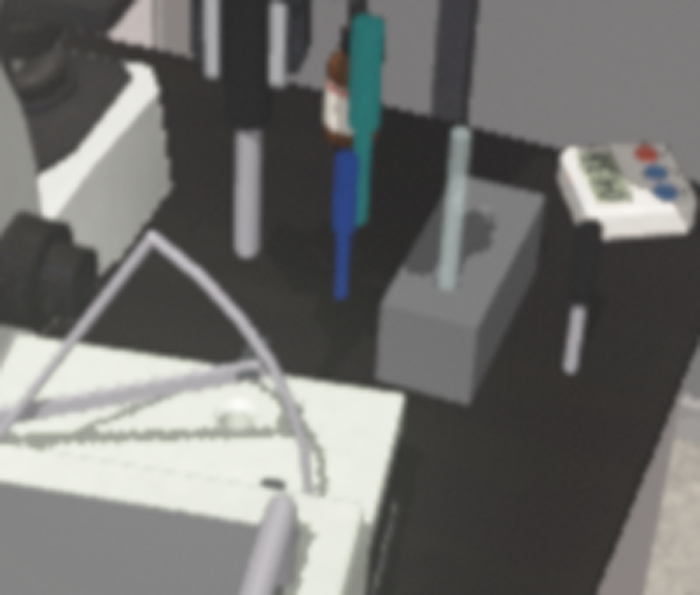

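The probe hangs vertically with its tip at crop pixel (247,255). The well is at (237,412).

```bash
python3 -m jog '[[[0,0,0],[0.32,-0.38,2],-1],[[0,0,0],[0,0,2.5],-1],[[0,0,0],[0,0,2.5],-1],[[0,0,0],[0,0,0],-1],[[0,0,0],[0,0,0],-1]]'
python3 - <<'E'
from h import *
c=env and cap("side");rel(.5255,-.1165,.18)
import pickle;pickle.dump(c,open("s3.pkl","wb"))
cv2.imwrite("pics/s3z.png",cv2.resize(c["color"][215:290,270:370],None,fx=7,fy=7,interpolation=2)[...,::-1])
P=cloud(c)
k=np.all((P>[.50,-.15,.09])&(P<[.55,-.09,.16]),2);v,u=np.nonzero(k)
for r in range(v.min(),v.max()+1,3):
    m=v==r
    if m.sum()>2:print(r,u[m].min(),u[m].max(),P[r,u[m]].mean(0).round(4))
E
```

```text
t: 7.38
eef_pos: [0.5243, -0.1214, 0.1876]
orientation: [[0.182, -0.983, -0.003], [-0.983, -0.182, 0.001], [-0.001, 0.003, -1.0]]
ft_force: [0.3, -0.5, -0.6]
grip_width: 0.0173
grasp_force: 39.5
tcp [ 0.525  -0.1215  0.1893] xang -79.5 z [-0.  0. -1.] q [ -13.     2.8    3.1   90.3   -0.  -113.5] f [ 0.3  0.  -0.7] w 0.017 t 7.43
shift cm [-0.49 -0.14  0.93]
228 317 323 [ 0.5238 -0.1167  0.1555]
231 317 323 [ 0.5238 -0.1168  0.1499]
234 317 323 [ 0.524  -0.1173  0.1439]
237 318 323 [ 0.5229 -0.1168  0.1389]
240 320 323 [ 0.5218 -0.1182  0.1325]
243 317 323 [ 0.5234 -0.1188  0.1258]
246 317 319 [ 0.5266 -0.1163  0.1207]
```

View pics/s3z.png

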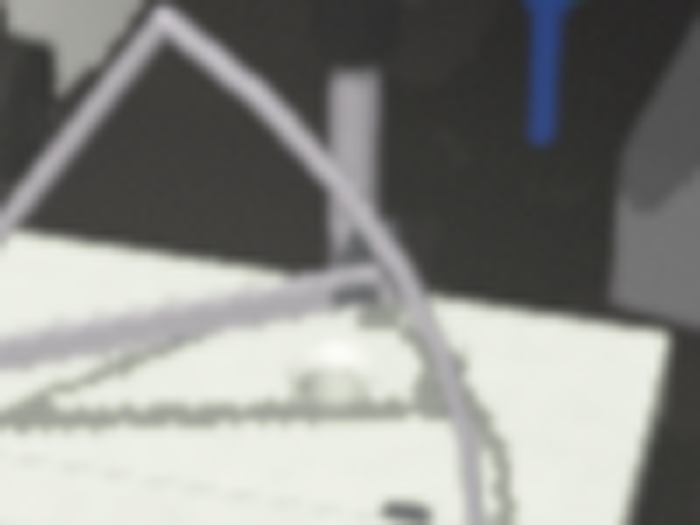

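The shaft axis seen from the side camera agrees with the TCP to about 1 mm. The well's chamfer shows at crop (333,370). I'll shift over the best estimate and check from the wrist camera.

```bash
python3 -m jog '[[[0,0,0],[-0.53,-0.17,0],-1],[[0,0,0],[0,0,0],-1],[[0,0,0],[0,0,0],-1],[[0,0,0],[0,0,0],-1],[[0,0,0],[0,0,0],-1]]' >/dev/null
python3 - <<'E'
from h import *
import pickle
rel(.5257,-.116,.18)
c=cap("wrist");pickle.dump(c,open("w2.pkl","wb"))
cv2.imwrite("pics/w2z.png",cv2.resize(c["color"][200:330,240:400],None,fx=4.6,fy=4.6,interpolation=2)[...,::-1])
E
```

```text
tcp [ 0.5263 -0.1155  0.1893] xang -79.5 z [ 0.001 -0.    -1.   ] q [ -12.4    2.7    3.    90.3   -0.  -112.9] f [-0.5  0.1 -0.7] w 0.0172 t 7.85
shift cm [0.04 0.06 0.93]
```

View pics/w2z.png

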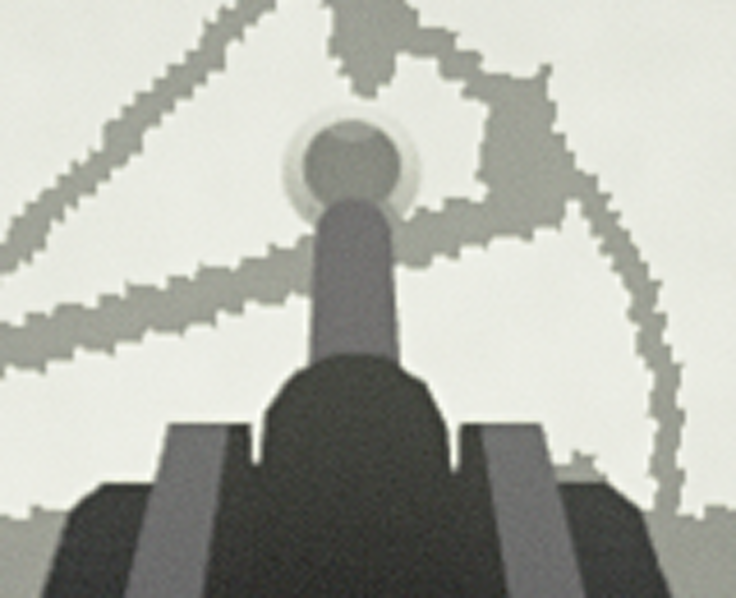

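The wrist view shows the hole's circle centred at crop (352,167) and the tip's disc at about (353,235).

Run:
```python
from h import *
import pickle
c=pickle.load(open("w2.pkl","rb"));f=lambda X,Y,z:ray(c,240+(X+.5)/4.6-.5,200+(Y+.5)/4.6-.5,z)
w=f(352,167,.078);t=f(353.5,235,.1037);print(w,t);d=w-t;d[2]=0
R=np.array(env.get_obs()["orientation"]);print(100*R.T@d)
```

```text
[ 0.52684167 -0.11677193  0.078     ] [ 0.52622048 -0.11487456  0.1037    ]
[ 1.97888317e-01 -2.64404728e-02  4.92225882e-05]
```

```bash
python3 -m jog '[[[0,0,0],[0.18,-0.03,0],-1],[[0,0,0],[0,0,0.8],-1],[[0,0,0],[0,0,0.8],-1],[[0,0,0],[0,0,0.8],-1],[[0,0,0],[0,0,0.8],-1]]'; python3 -m jog '[[[0,0,0],[0,0,0.5],-1],[[0,0,0],[0,0,0.5],-1],[[0,0,0],[0,0,0.5],-1],[[0,0,0],[0,0,0.3],-1],[[0,0,0],[0,0,0],-1]]'
```

```text
t: 8.32
eef_pos: [0.5264, -0.1172, 0.1553]
orientation: [[0.182, -0.983, -0.001], [-0.983, -0.182, 0.0], [-0.0, 0.001, -1.0]]
ft_force: [0.2, -0.1, -1.2]
grip_width: 0.0169
grasp_force: 39.5
t: 8.73
eef_pos: [0.5264, -0.1172, 0.1381]
orientation: [[0.182, -0.983, -0.001], [-0.983, -0.182, 0.0], [-0.0, 0.001, -1.0]]
ft_force: [0.6, 0.2, -0.8]
grip_width: 0.0171
grasp_force: 39.5
```

```bash
python3 -m jog '[[[0,0,0],[0,0,0.5],-1],[[0,0,0],[0,0,0.5],-1],[[0,0,0],[0,0,0.4],-1],[[0,0,0],[0,0,0.3],-1],[[0,0,0],[0,0,0],-1]]'; python3 -m jog '[[[0,0,0],[0,0,0.15],-1],[[0,0,0],[0,0,0.1],-1],[[0,0,0],[0,0,0.1],-1],[[0,0,0],[0,0,0],-1],[[0,0,0],[0,0,0],-1]]'
```

```text
t: 9.15
eef_pos: [0.5263, -0.1172, 0.1209]
orientation: [[0.182, -0.983, -0.001], [-0.983, -0.182, 0.0], [-0.0, 0.001, -1.0]]
ft_force: [-0.6, -0.0, -0.4]
grip_width: 0.0172
grasp_force: 39.5
t: 9.57
eef_pos: [0.5269, -0.1173, 0.1187]
orientation: [[0.182, -0.983, 0.001], [-0.983, -0.182, -0.0], [0.0, -0.001, -1.0]]
ft_force: [0.0, -0.7, 2.2]
grip_width: 0.017
grasp_force: 39.7
```

```bash
python3 -m jog '[[[0,0,0],[0,0,0],0.1],[[0,0,0],[0,0,0],0.1],[[0,0,0],[0,0,0],0.1],[[0,0,0],[0,0,0],0.1],[[0,0,0],[0,0,-1],0.1]]'; python3 -m jog '[[[0,0,0],[0,0,-3],0.1],[[0,0,0],[0,0,-3],0.1],[[0,0,0],[0,0,-3],0.1],[[0,0,0],[0,0,-3],0.1],[[0,0,0],[0,0,-3],0.1]]' >/dev/null;  python3 -m jog '[[[0,0,0],[0,0,0],0.1],[[0,0,0],[0,0,0],0.1],[[0,0,0],[0,0,0],0.1],[[0,0,0],[0,0,0],0.1],[[0,0,0],[0,0,0],0.1]]'
python3 - <<'E'
from h import *
rel(.4495,.043,.28)
for n in("wrist","top"):
    c=cap(n);save(c,f"pics/{n}5.png");P=cloud(c).reshape(-1,3);C=c["color"].reshape(-1,3).astype(int)
    k=np.all((P>[.49,-.15,.10])&(P<[.56,-.085,.19]),1)&(C.max(1)<70);q=P[k]
    if k.any():print(n,k.sum(),"top z",np.percentile(q[:,2],[2,50,98]).round(4),q[q[:,2]>.155].mean(0).round(4))
    q=P[np.all((P>[.40,-.02,.13])&(P<[.5,.13,.165]),1)]
    if len(q)>50:
        m=q.mean(0);u=np.linalg.svd(q-m)[2][0];t=(q-m)@u;print(n,"handle",len(q),((m+u*t.min())+(m+u*t.max()))/2,m.round(4),u.round(3),np.ptp(t))
E
```

```text
t: 9.98
eef_pos: [0.5258, -0.1171, 0.1267]
orientation: [[0.182, -0.983, -0.003], [-0.983, -0.182, 0.001], [-0.001, 0.003, -1.0]]
ft_force: [0.0, -0.4, -0.6]
grip_width: 0.047
grasp_force: 0.0
t: 10.82
eef_pos: [0.5263, -0.1171, 0.2773]
orientation: [[0.182, -0.983, -0.002], [-0.983, -0.182, 0.0], [-0.001, 0.002, -1.0]]
ft_force: [0.2, -0.3, -0.5]
grip_width: 0.0473
grasp_force: 0.0
tcp [ 0.5263 -0.1171  0.2773] xang -79.5 z [-0.002  0.    -1.   ] q [ -12.5    4.9   15.2  100.4    0.  -113.1] f [ 0.2 -0.3 -0.5] w 0.0473 t 10.82
shift cm [-17.15   4.63  -0.25]
wrist 6 top z [0.1085 0.1263 0.1555] [ 0.5351 -0.1195  0.1558]
wrist handle 974 [0.45754325 0.00936478 0.14865148] [0.4582 0.0057 0.1479] [-0.186  0.964  0.188] 0.05141231904390256
```

Run:
```python
from h import *
for n in("wrist","side"):
    c=cap(n);P=cloud(c).reshape(-1,3);C=c["color"].reshape(-1,3).astype(int)
    k=np.all((P>[.505,-.135,.10])&(P<[.55,-.095,.18]),1);q=P[k];print(n,k.sum(),q.mean(0).round(4),np.percentile(q[:,2],[1,50,99]).round(4),C[k].mean(0).round())
    k&=P[:,2]>.158;print(k.sum(),P[k].mean(0).round(4))
    if n=="wrist":cv2.imwrite("pics/w6.png",c["color"][...,::-1])
```

```text
wrist 945 [ 0.5278 -0.1204  0.1501] [0.1021 0.1618 0.1641] [88. 89. 83.]
560 [ 0.5275 -0.118   0.1625]
side 321 [ 0.5268 -0.1116  0.1428] [0.1009 0.1475 0.1638] [63. 63. 62.]
92 [ 0.5273 -0.1141  0.1616]
```

View pics/w6.png

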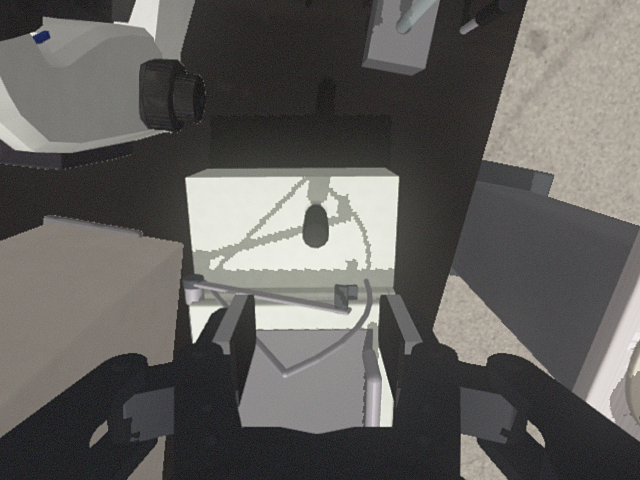

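The probe stands home: its top is at z 0.163, at pixel (317,225). Next is the lid bar.

```bash
python3 -m jog '[[[0,0,0],[-3.42,0.9,0],0.1],[[0,0,0],[-3.42,0.9,0],0.1],[[0,0,0],[-3.42,0.9,0],0.1],[[0,0,0],[-3.42,0.9,0],0.1],[[0,0,0],[-3.42,0.89,0],0.1]]' >/dev/null; python3 -m jog '[[[0,0,0],[0,0,0],0.1],[[0,0,0],[0,0,0],0.1],[[0,0,0],[0,0,2],0.1],[[0,0,0],[0,0,2],0.1],[[0,0,0],[0,0,2],0.1]]' ;  python3 -m jog '[[[0,0,0],[0,0,2],0.1],[[0,0,0],[0,0,0],0.1],[[0,0,0],[0,0,0],0.1],[[0,0,0],[0,0,0],0.1],[[0,0,0],[0,0,0],0.1]]'
python3 - <<'E'
from h import *
rel(.451,.043,.13)
c=cap("wrist");P=cloud(c).reshape(-1,3)
q=P[np.all((P>[.42,-.02,.135])&(P<[.48,.10,.16]),1)];print(len(q))
q=q[q[:,2]>.148];m=q.mean(0);u=np.linalg.svd(q-m)[2][0];print(m,u,np.ptp((q-m)@u));print("bar x at y=.043",m+u*(.043-m[1])/u[1])
E
```

```text
t: 11.85
eef_pos: [0.4518, 0.0419, 0.2174]
orientation: [[0.182, -0.983, 0.0], [-0.983, -0.182, -0.0], [0.0, -0.0, -1.0]]
ft_force: [0.3, 0.6, 0.2]
grip_width: 0.0469
grasp_force: 0.0
t: 12.27
eef_pos: [0.452, 0.0424, 0.1997]
orientation: [[0.182, -0.983, 0.002], [-0.983, -0.182, 0.0], [0.0, -0.002, -1.0]]
ft_force: [-0.8, 0.2, 0.3]
grip_width: 0.0472
grasp_force: 0.0
tcp [0.452  0.0424 0.1997] xang -79.5 z [ 0.002  0.    -1.   ] q [  5.4  -8.8  -6.8  91.9  -0.  -95.1] f [-0.8  0.2  0.3] w 0.0472 t 12.27
shift cm [-0.08  0.1   6.97]
4718
[0.45160919 0.03765068 0.15058825] [-1.88882229e-01  9.81999346e-01  8.88270890e-04] 0.10959812970979768
bar x at y=.043 [0.45058028 0.043      0.15059309]
```

```bash
python3 -m jog '[[[0,0,0],[-0.08,0.12,1.75],0.1],[[0,0,0],[0,0,1.75],0.1],[[0,0,0],[0,0,1.75],0.1],[[0,0,0],[0,0,1.75],0.1],[[0,0,0],[0,0,0],0.1]]'; python3 -m jog '[[[0,0,0],[0,0,0],-1],[[0,0,0],[0,0,0],-1],[[0,0,0],[0,0,0],-1],[[0,0,0],[0,0,0],-1],[[0,0,0],[0,0,0],-1]]' 50
python3 - <<'E'
from h import *
rel(.451,.043,.13)
# pointer tab: dark pixels near (.498,-.073,.156)
for n in("wrist","side","top"):
    c=cap(n);P=cloud(c).reshape(-1,3);C=c["color"].reshape(-1,3).astype(int)
    for nm,z0,z1 in(("ptr",.13,.185),("lid",.09,.115)):
        k=np.all((P>[.45,-.10,z0])&(P<[.53,-.035,z1]),1)&(C.max(1)<105);q=P[k]
        if k.sum()>2:print(n,nm,k.sum(),q.mean(0).round(4),q.std(0).round(4),np.median(q,0).round(4))
E
```

```text
t: 12.73
eef_pos: [0.449, 0.0432, 0.1261]
orientation: [[0.182, -0.983, -0.003], [-0.983, -0.182, -0.0], [-0.0, 0.003, -1.0]]
ft_force: [-0.8, 0.1, 0.2]
grip_width: 0.0465
grasp_force: 0.0
t: 13.15
eef_pos: [0.4505, 0.0433, 0.1297]
orientation: [[0.182, -0.983, 0.002], [-0.983, -0.182, 0.0], [0.0, -0.002, -1.0]]
ft_force: [-2.8, -1.4, 6.6]
grip_width: 0.0103
grasp_force: 48.9
tcp [0.4505 0.0433 0.1297] xang -79.5 z [ 0.002  0.    -1.   ] q [  5.5  -9.3 -15.   84.2  -0.  -95. ] f [-2.8 -1.4  6.6] w 0.0103 t 13.15
shift cm [ 0.04 -0.04 -0.03]
wrist ptr 137 [ 0.4751 -0.0589  0.1378] [0.0014 0.0007 0.0044] [ 0.4751 -0.0588  0.1381]
wrist lid 959 [ 0.4831 -0.0579  0.1014] [0.0056 0.0033 0.0027] [ 0.4842 -0.0585  0.1012]
side lid 5 [ 0.4839 -0.0432  0.1087] [0.0276 0.0064 0.0009] [ 0.4616 -0.0444  0.1092]
top ptr 48 [ 0.4974 -0.0723  0.1555] [0.0071 0.0065 0.0031] [ 0.4989 -0.0725  0.156 ]
top lid 22 [ 0.4829 -0.0587  0.1019] [0.0052 0.0046 0.0021] [ 0.4839 -0.0606  0.1018]
```

```bash
python3 -m jog '[[[0,0,0],[0,-0.16,-0.41],-1],[[0,0,0],[0,-0.16,-0.41],-1],[[0,0,0],[0,-0.16,-0.41],-1],[[0,0,0],[0,-0.17,-0.41],-1],[[0,0,0],[0,-0.17,-0.41],-1]]'; python3 -m jog '[[[0,0,0],[0,-0.21,-0.39],-1],[[0,0,0],[0,-0.21,-0.39],-1],[[0,0,0],[0,-0.22,-0.38],-1],[[0,0,0],[0,-0.22,-0.38],-1],[[0,0,0],[0,-0.23,-0.37],-1]]'; python3 -m jog '[[[0,0,0],[0,-0.25,-0.36],-1],[[0,0,0],[0,-0.26,-0.35],-1],[[0,0,0],[0,-0.27,-0.35],-1],[[0,0,0],[0,0,0],-1],[[0,0,0],[0,0,0],-1]]'
python3 - <<'E'
from h import *
rel(.451,.043,.13)
for n in("wrist","top","side"):
    c=cap(n);save(c,f"pics/{n}7.png");P=cloud(c).reshape(-1,3);C=c["color"].reshape(-1,3).astype(int)
    H=np.array([.597,.0705,.098]);a=.185;R=np.array([[np.cos(a),np.sin(a),0],[-np.sin(a),np.cos(a),0],[0,0,1]])
    L=(P-H)@R.T
    for nm,y0,y1 in(("ptr",-.132,-.115),("lid",-.113,-.099)):
        k=(L[:,0]>-.16)&(L[:,0]<-.10)&(L[:,1]>y0)&(L[:,1]<y1)&(L[:,2]>.02)&(L[:,2]<.09)&(C.max(1)<110);q=L[k]
        if k.sum()>2:
            m=np.median(q,0);print(n,nm,k.sum(),m.round(4),"ang",np.arctan2(m[2],-m[0]).round(3),"r",np.hypot(m[0],m[2]).round(4))
E
```

```text
t: 13.72
eef_pos: [0.4574, 0.0446, 0.1486]
orientation: [[0.182, -0.983, -0.002], [-0.983, -0.182, -0.0], [-0.0, 0.002, -1.0]]
ft_force: [-3.8, -2.2, -7.1]
grip_width: 0.01
grasp_force: 48.5
t: 14.13
eef_pos: [0.4674, 0.0465, 0.1679]
orientation: [[0.182, -0.983, -0.004], [-0.983, -0.182, -0.001], [-0.0, 0.004, -1.0]]
ft_force: [-9.4, -3.3, -1.8]
grip_width: 0.0102
grasp_force: 48.6
t: 14.55
eef_pos: [0.4747, 0.0479, 0.179]
orientation: [[0.182, -0.983, -0.004], [-0.983, -0.182, -0.001], [-0.0, 0.004, -1.0]]
ft_force: [-15.5, -2.7, 2.2]
grip_width: 0.0104
grasp_force: 49.2
tcp [0.4747 0.0479 0.179 ] xang -79.5 z [-0.004 -0.001 -1.   ] q [  5.8  -5.5  -6.2  89.6  -0.  -94.7] f [-15.5  -2.7   2.2] w 0.0104 t 14.55
shift cm [0.05 2.4  4.91]
wrist lid 1423 [-0.1252 -0.105   0.0489] ang 0.373 r 0.1345
top ptr 47 [-0.1224 -0.1237  0.0584] ang 0.446 r 0.1356
top lid 42 [-0.1284 -0.1081  0.0496] ang 0.369 r 0.1376
side lid 25 [-0.1258 -0.1075  0.0552] ang 0.414 r 0.1374
```

```bash
python3 -m jog '[[[0,0,0],[0,-0.1,-0.3],-1],[[0,0,0],[0,-0.15,-0.3],-1],[[0,0,0],[0,-0.2,-0.3],-1],[[0,0,0],[0,0,0],-1],[[0,0,0],[0,0,0],-1]]'
cat > m.py <<'E'
from h import *
rel(.451,.043,.13)
H=np.array([.597,.0705,.098]);a=.185;R=np.array([[np.cos(a),np.sin(a),0],[-np.sin(a),np.cos(a),0],[0,0,1]])
for n in("top","side","wrist"):
    c=cap(n);save(c,f"pics/{n}8.png");P=cloud(c).reshape(-1,3);C=c["color"].reshape(-1,3).astype(int);L=(P-H)@R.T
    for nm,y0,y1 in(("ptr",-.132,-.115),("lid",-.113,-.099)):
        k=(L[:,0]>-.16)&(L[:,0]<-.10)&(L[:,1]>y0)&(L[:,1]<y1)&(L[:,2]>.02)&(L[:,2]<.09)&(C.max(1)<110);q=L[k]
        if k.sum()>2:
            m=np.median(q,0);print(n,nm,k.sum(),m.round(4),"ang",np.arctan2(m[2],-m[0]).round(3),"r",np.hypot(m[0],m[2]).round(4))
    # lid face plane (tilt): interior points
    k=(L[:,0]>-.14)&(L[:,0]<-.02)&(abs(L[:,1]+.075)<.012)&(L[:,2]>.0)&(L[:,2]<.12);q=L[k]
    if k.sum()>100:
        for _ in range(4):
            s,b=np.polyfit(q[:,0],q[:,2],1);e=q[:,2]-s*q[:,0]-b;q=q[abs(e)<max(.003,np.std(e))]
        print(n,"lid tilt",-np.arctan(s).round(3),len(q),np.std(e).round(4))
    # pointer bar line
    k=(L[:,0]>-.11)&(L[:,0]<-.02)&(L[:,1]>-.13)&(L[:,1]<-.106)&(L[:,2]>0)&(L[:,2]<-L[:,0]*.62+.004);q=L[k]
    if k.sum()>20:s,b=np.polyfit(q[:,0],q[:,2],1);print(n,"bar tilt",-np.arctan(s).round(3),b.round(4),len(q))
E
python3 m.py
```

```text
t: 15.12
eef_pos: [0.4809, 0.0491, 0.1874]
orientation: [[0.182, -0.983, -0.001], [-0.983, -0.182, 0.0], [-0.0, 0.0, -1.0]]
ft_force: [-3.1, -1.0, -5.2]
grip_width: 0.0105
grasp_force: 49.0
tcp [0.4809 0.0491 0.1874] xang -79.5 z [-0.001  0.    -1.   ] q [  5.8  -4.8  -4.6  90.2   0.  -94.7] f [-3.1 -1.  -5.2] w 0.0105 t 15.12
shift cm [0.06 3.05 5.74]
top ptr 47 [-0.1225 -0.1237  0.0583] ang 0.444 r 0.1356
top lid 40 [-0.1247 -0.1082  0.0569] ang 0.428 r 0.137
top lid tilt 0.402 757 0.0014
top bar tilt 0.408 0.0075 74
side ptr 28 [-0.119  -0.125   0.0569] ang 0.446 r 0.1319
side lid 40 [-0.1213 -0.11    0.0584] ang 0.449 r 0.1346
side lid tilt 0.402 360 0.0011
side bar tilt 0.43 0.0026 53
wrist ptr 23 [-0.1226 -0.1167  0.0581] ang 0.443 r 0.1357
wrist lid 1151 [-0.122  -0.1049  0.0563] ang 0.432 r 0.1343
wrist lid tilt 0.4 14984 0.001
wrist bar tilt 0.416 0.0054 1921
```

```bash
python3 -m jog '[[[0,0,0],[0,-0.06,-0.12],-1],[[0,0,0],[0,0,0],-1],[[0,0,0],[0,0,0],-1],[[0,0,0],[0,0,0],-1],[[0,0,0],[0,0,0],-1]]'; python3 -m jog '[[[0,0,0],[0,0,0],-1],[[0,0,0],[0,0,0],-1],[[0,0,0],[0,0,0],-1],[[0,0,0],[0,0,0],-1],[[0,0,0],[0,0,0],-1]]';python3 -m jog '[[[0,0,0],[0,0,0],-1],[[0,0,0],[0,0,0],-1],[[0,0,0],[0,0,0],-1],[[0,0,0],[0,0,0],-1],[[0,0,0],[0,0,0],-1]]' >/dev/null
python3 m.py
python3 - <<'E'
from h import *
c=cap("side");P=cloud(c).reshape(-1,3)
q=P[np.all((P>[.505,-.14,.158])&(P<[.55,-.095,.18]),1)];print("probe top",len(q),q.mean(0).round(4),q.max(0).round(3))
q=P[np.all((P>[.46,-.30,.06])&(P<[.51,-.25,.16]),1)];print("rod",len(q),q.mean(0).round(4))
E
```

```text
t: 15.68
eef_pos: [0.4817, 0.0493, 0.1884]
orientation: [[0.182, -0.983, 0.0], [-0.983, -0.182, 0.0], [-0.0, -0.0, -1.0]]
ft_force: [2.3, 2.5, -13.0]
grip_width: 0.0103
grasp_force: 48.6
t: 16.1
eef_pos: [0.4817, 0.0492, 0.1885]
orientation: [[0.182, -0.983, 0.0], [-0.983, -0.182, 0.0], [-0.0, -0.0, -1.0]]
ft_force: [4.9, 2.6, -14.9]
grip_width: 0.0098
grasp_force: 48.5
tcp [0.4817 0.0492 0.1885] xang -79.5 z [ 0.  0. -1.] q [  5.8  -4.7  -4.4  90.3   0.  -94.7] f [  4.4   3.2 -15.3] w 0.01 t 16.52
shift cm [0.05 3.14 5.85]
top ptr 47 [-0.1223 -0.1237  0.0591] ang 0.45 r 0.1358
top lid 41 [-0.1245 -0.108   0.0572] ang 0.431 r 0.137
top lid tilt 0.415 761 0.0013
top bar tilt 0.42 0.0063 75
side ptr 28 [-0.1181 -0.1229  0.0573] ang 0.452 r 0.1313
side lid 30 [-0.1201 -0.109   0.0575] ang 0.446 r 0.1332
side lid tilt 0.411 349 0.0011
side bar tilt 0.426 0.0035 49
wrist ptr 41 [-0.1226 -0.1169  0.0584] ang 0.445 r 0.1358
wrist lid 1052 [-0.1218 -0.1048  0.0575] ang 0.441 r 0.1347
wrist lid tilt 0.41 14937 0.001
wrist bar tilt 0.412 0.0056 1878<stdin>:3: RuntimeWarning: Mean of empty slice.
  ret = um.true_divide(
Traceback (most recent call last):
ValueError: zero-size array to reduction operation maximum which has no identity
```

Run:
```python
from h import *
for n in("wrist","top"):
    P=cloud(cap(n)).reshape(-1,3);q=P[np.all((P>[.505,-.14,.15])&(P<[.55,-.105,.18]),1)]
    print(n,len(q),q.mean(0).round(4) if len(q) else "")
print(env.sign_off())
```

```text
wrist 0 
top 89 [ 0.5249 -0.1178  0.1624]
the job is handed in; nothing more can be done
None
```

The probe stands fully home in the well and is released. The lid is held with its tab within about 0.02 rad of the set-pointer's by the camera measurements (limit 0.07), and the job was handed in at about 17 s; no verdict came back.

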